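# Third hand at the screwing jig

### The arm

A 6-joint arm with a two-finger parallel gripper is mounted at the origin on the work surface. World frame = base frame: x ahead of the robot, y to its left, z up, the work surface at z = 0. Lengths are in m, angles in rad, forces in N, time in s.
With the tool pointing down it reaches from about 0.35 to 0.85 m from the base axis. Payload 8.1 kg.
Tool frame: the origin (TCP) lies between the finger pads; the fingertips stand 11 mm ahead of it and the grasp point (between the pads) lies 8 mm behind it (robot.tips_ahead is the distance from the TCP to the fingertips, in m); z points along the fingers, y is the line along which they close (so a half turn about z gives the same grasp; the last joint's range is limited). The gripper opens to 93 mm and grips with 3 to 60 N. Pads are 15 mm wide; open, the fingers measure 128 mm over their backs; the gripper's body (75 mm by 188 mm) begins 65 mm behind the grasp point.
Start: joints at [-0.085, 0.13, 1.488, -0, 1.523, -0.085], TCP at [0.6, 0, 0.23] pointing down, gripper open.
Joint ranges: [-2.96, 2.96], [-0.89, 2.26], [0.02, 2.5], [-1.34, 4.48], [0, 2.73], [-2.66, 2.66]. Speed limits (rad/s): [2.39, 2.39, 2.79, 3.14, 3.14, 3.14].

### API

Orientations are given as a rotation vector (axis times angle).
In Python, from plant import robot gives the robot as it stands. The module is installed in compiled form; this text tells all that it offers.
- The arm moves only by the tool move_arm, never from a script. Its argument "deltas" is one flat list of numbers, 7 for each row, row after row: the shift along the tool's x, y, z in m, then the turn, a rotation vector about the tool's x, y, z in rad, then the opening, from 0 (shut) to 1 (fully open). A call has 1 to 12 rows; each row is the pose to reach, as a shift and turn from the pose commanded when the call began, along the tool's axes at that moment; what a row does not reach only later rows make up. A row lasts 1/8 s, in which the tool goes at most 62.5 mm and 10.7 degrees, less where a joint would pass 70% of its speed; a pose out of reach is approached as far as the arm can. A call with a gripper value outside its range is refused whole. The fingers move at their own pace and stop on an object; "squeeze" is the grip in N (left out, the last holds). Time passes only in rows, so rows that repeat a pose let the fingers close. It gives the time, the measured TCP pose, the force, the opening and the grip force at its end, in the units of the state.
- robot.read_state(): the state, without advancing time (a new reading comes with each control period).
- robot.read_camera(name): name is "scene" or "side" or "wrist"; returns (picture, depth): 384x512x3 uint8, red, green, blue; 384x512 float32, m along the optical axis (not along the pixel's ray), 0 where there is no reading.
- robot.camera_model(name): a dict with "K" (3x3 intrinsics, pixels), "k1" (the pictures are not rectified: a ray, as slopes to the right and down, at radius r is drawn at 1 + k1 r^2 times it, then the intrinsics apply), "R" (3x3) and "t" (3): a world point X has camera coordinates R X + t; the wrist camera has in their place "tool_from_camera" (4x4, takes a point from camera to tool coordinates, whose origin is the TCP and whose axes are the flange's). Camera axes: x right, y down, z forward; pixel columns grow to the right and rows downward; lengths in m; the calibration is good to about 2 mm. A picture is of the moment at which its call begins: read the wrist's pose just before it. camera_model takes no time and is no camera call.
- robot.close_job(): hands the job in; it is judged then, once.
Trained networks look in the newest picture that a camera, given by its name, has taken for a name from the list of things; names that differ only in an ending like _2 or _b are one class to them, and where a whole thing is asked for, a point or a joint stands for the part that bears it (a point fixed in the world has none). Each returns a list of dicts, best first, with "confidence" (0 to 1); they miss things now and then, are a little off and sometimes report something else, mostly with a low value. They report only what shows in the picture. A call takes as long as a camera call. They do not tell look-alikes from the thing itself.
- robot.recognise(camera, label): "uv" ([column, row] in pixels, amid what is visible of it).
The state is a dict: "t": time; "q": joint angles; "dq": joint speeds; "joint_torque": joint torques, N m; "tool_pos": TCP position; "orientation": TCP orientation; "force": force on the tool from outside, world axes, zero at the start; "wrist_torque": the same for the moment, N m; "opening": finger opening in m; "gripper_force": force on a finger pad.
Only numpy, scipy, OpenCV 4.12 (cv2) and the standard library are available. Lean on these libraries where they do the work, as an engineer would, in place of code of your own. Each camera call takes 0.05 s, during which the arm holds its last target. There are 200 camera calls.

### The job

Be my third hand at the screwing jig: of the four beech blocks, pick the one that just fits between the jig's two low cheeks, stand it in the slot on the jig's base, push it back flat against the sprung fence with a steady force of about 10 newtons (do not ram the fence to its end stop), and finish while still pressing it like that, without letting go, so that I can drive the screws through the fence from behind. Leave the other blocks and everything else on the bench where they are.

Things in the scene. Friction and masses are not known exactly. Their poses are not given: they have to be found in the camera images.
- jig: the screwing jig, fixed on the bench: plywood base 240 (x) x 170 (y) x 12 mm high, origin under its centre; +x is the pushing direction, from the open side (nearest the robot) to the sprung fence; y runs along the fence; z up. On the base two low cheeks make a slot for a block, closed at +x by the fence. A fixed guide block, top 57 mm above the bench, stands behind the fence from x = 88 mm on
- slot (a point): point on the jig's floor (12 mm above the bench) midway between the cheeks, at x = 2 mm of the jig: under the middle of a block that just touches the untouched fence; axes as the jig's. The dark wood cheeks are 16 mm thick, 10 mm high (tops 22 mm above the bench), from 47 mm before to 18 mm beyond this point, inner faces 29 mm to either side: a 58 mm slot, open above and at the -x end
- fence_face (a point): centre of the front face of the sprung fence, a plywood board 130 mm along y, 16 mm thick, 48 mm high (13.5 to 61.5 mm above the bench), on two rods with springs; moves with the fence; axes as the jig's, +x pointing into the fence. Untouched it is at x = 20 mm of the jig
- fence (a joint): how far the fence has been pushed back, in m: 0 untouched, 0.030 at its end stop. It slides along the jig's +x against a spring of 800 N/m without preload (0.8 N per mm: 10 N at 0.0125)
- block_a_center (a point): centre of an upright beech block 34 mm wide (its y), 36 mm deep (its x) and 60 mm high (its z), about 53 g, with small pilot holes in its two wide faces; front and back are alike; far too loose in the slot. The point lies half-way up, 30 mm above its underside
- block_b_center (a point): centre of an upright beech block 44 mm wide (its y), 36 mm deep (its x) and 60 mm high (its z), about 68 g, with small pilot holes in its two wide faces; front and back are alike; too loose in the slot. The point lies half-way up, 30 mm above its underside
- block_c_center (a point): centre of an upright beech block 54 mm wide (its y), 36 mm deep (its x) and 60 mm high (its z), about 84 g, with small pilot holes in its two wide faces; front and back are alike; the one that fits the slot, with 2 mm of play on each side. The point lies half-way up, 30 mm above its underside
- block_d_center (a point): centre of an upright beech block 64 mm wide (its y), 36 mm deep (its x) and 60 mm high (its z), about 100 g, with small pilot holes in its two wide faces; front and back are alike; too wide for the slot. The point lies half-way up, 30 mm above its underside
- screwdriver: a screwdriver lying on the bench; bystander
- glue: a standing glue bottle, 60 mm across, 170 mm tall; origin under its centre; bystander
- tin: an open steel tin, 80 mm across its rim, 50 mm tall; origin under its centre; bystander
- tape: a yellow tape measure, 62 x 66 x 32 mm high; origin under its centre; bystander
- square: a try square lying flat, stock 120 mm along its x and blade 170 mm along its y, 18 mm high; origin under the stock's centre; bystander
- sander: a cork sanding block, 110 x 62 x 34 mm high; origin under its centre; bystander
- offcut: a flat dark wood offcut, 50 x 140 x 18 mm high; origin under its centre; bystander
There are look-alikes about, which are no part of the job. What is shaped like the part that bears block_c_center but orange or purple is not meant.

How it is judged:
By the outcome, as a careful person would: the job done as asked, in the order asked, and still so for the second after the job is handed in, while the arm keeps its last pose, push and grip.
It also fails if it takes over 38 s, if anything falls off the work surface, if the arm or the gripper's body presses on something with over 40 N, if the wrist force passes 120 N, or if a joint passes its speed limit or range.

## Working session

There is one attempt and no reset: what is moved stays moved. The work goes in short steps, Python scripts to look and compute and a tool call to move; the robot and the scene stay as the last step left them, time stands still between calls to the robot, and variables do not carry over. Pictures are saved under pics/ and viewed, at most 10 in all, crops included, and the job is handed in when it is done.

Besides the shell and the picture viewer there is one more tool, called after "Emit:" as name(argument=value, ...) on one line, values as JSON. move_arm: Moves the arm, as the interface text tells. Its arguments: {"type":"object","properties":{"deltas":{"type":"array","items":{"type":"number"}},"squeeze":{"type":"number"}},"required":["deltas"]}

```bash
mkdir -p pics; cat > h.py <<'E'
import numpy as np, cv2
from plant import robot
from scipy.spatial.transform import Rotation as Ro
def cloud(name,depth,st=None):
    m=robot.camera_model(name);K=np.array(m["K"]);h,w=depth.shape
    v,u=np.mgrid[:h,:w].astype(float)
    p=cv2.undistortPoints(np.stack([u.ravel(),v.ravel()],1)[:,None],K,np.array([m["k1"],0,0,0,0.]))[:,0]
    z=depth.ravel()[:,None].astype(float)
    X=np.hstack([p*z,z])
    if "R" in m: W=(X-np.array(m["t"]))@np.array(m["R"])
    else:
        T=np.array(m["tool_from_camera"]);X=X@T[:3,:3].T+T[:3,3]
        W=X@Ro.from_rotvec(st["orientation"]).as_matrix().T+st["tool_pos"]
    W[depth.ravel()==0]=np.nan
    return W.reshape(h,w,3)
def look(name,fn):
    st=robot.read_state();pic,d=robot.read_camera(name)
    cv2.imwrite(f"pics/{fn}.png",pic[:,:,::-1]);W=cloud(name,d,st)
    np.savez(f"pics/{fn}.npz",pic=pic,W=W);return pic,W,st
E
python3 - <<'E'
from h import *
for c in("scene","side"):
    p,W,s=look(c,c+"1")
    for l in("block_c_center","jig","slot","fence_face"):
        try: r=robot.recognise(c,l)
        except Exception as e: print(l,e);continue
        for k in r:
            u,v=map(int,k["uv"]);print(c,l,round(k["confidence"],2),u,v,W[v,u].round(3))
print(s)
a=cv2.imread("pics/scene1.png");b=cv2.imread("pics/side1.png")
cv2.imwrite("pics/both.png",cv2.resize(np.vstack([a,b]),(800,1200))[:600]);cv2.imwrite("pics/s2.png",cv2.resize(b,(800,600)))
E
```

```text
scene block_c_center 0.96 203 248 [ 0.603 -0.268  0.059]
scene block_c_center 0.84 272 205 [0.606 0.001 0.06 ]
scene block_c_center 0.72 172 235 [ 0.503 -0.309  0.06 ]
scene block_c_center 0.67 254 190 [0.513 0.006 0.054]
scene block_c_center 0.35 364 156 [0.614 0.452 0.019]
scene jig 0.69 301 179 [0.544 0.198 0.009]
scene jig 0.44 248 275 [ 0.742 -0.215  0.024]
scene slot 0.7 297 176 [0.538 0.182 0.029]
scene slot 0.18 183 296 [ 0.668 -0.39   0.007]
scene fence_face 0.72 303 169 [0.549 0.198 0.059]
side block_c_center 0.8 240 202 [0.591 0.041 0.056]
side block_c_center 0.69 273 203 [0.505 0.042 0.058]
side block_c_center 0.61 249 130 [ 0.583 -0.227  0.061]
side block_c_center 0.49 283 126 [ 0.481 -0.275  0.038]
side jig 0.64 268 268 [0.512 0.204 0.012]
side jig 0.18 286 97 [ 0.471 -0.443  0.02 ]
side slot 0.67 267 271 [0.514 0.212 0.011]
side slot 0.46 245 162 [ 0.587 -0.097  0.06 ]
side fence_face 0.94 253 259 [0.548 0.209 0.062]
{'t': 0.25, 'q': array([-8.54219228e-02,  1.30793942e-01,  1.48867427e+00, -9.47493969e-06,
        1.52298733e+00, -8.53620687e-02]), 'dq': array([-0.00126747, -0.00258618, -0.00294409, -0.00057045, -0.00079052,
       -0.0018563 ]), 'joint_torque': array([-6.68417147e-05, -5.59288108e+01, -4.91397178e+01,  7.65331252e-02,
        3.07097146e-02, -1.69919526e-04]), 'tool_pos': array([5.99759050e-01, 2.63404064e-05, 2.29139088e-01]), 'orientation': array([-2.22104498e+00, -2.22091306e+00,  8.84383664e-04]), 'force': array([-0.01361418,  0.08166524,  0.93474351]), 'wrist_torque': array([-0.0002137 ,  0.00031485,  0.02977705]), 'gripper_force': 0.0, 'opening': 0.09293205658662508}
```

View pics/both.png

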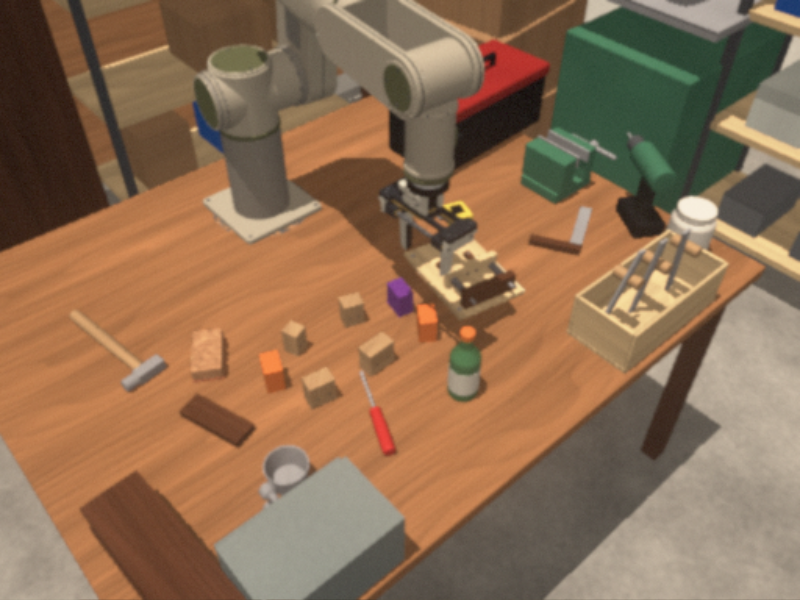

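View pics/s2.png

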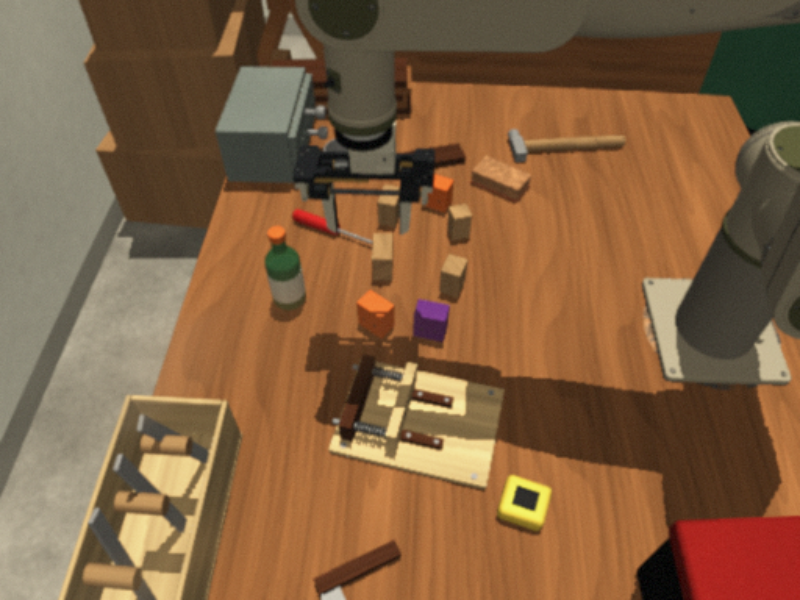

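The scene view shows four beech blocks at about (294,338), (319,387), (351,309) and (377,353). The look-alikes are orange at (272,370) and (428,322), and purple at (400,297). The jig is at about (465,275), with its fence on the far side from the robot. In the side view the blocks are at (388,208), (459,222), (382,257) and (453,277). Next I'll measure the top faces.

```bash
cat >> h.py <<'E'
def tops(fn,zlo=.052,zhi=.068,pr=True):
    D=np.load(f"pics/{fn}.npz");W=D["W"];pic=D["pic"]
    m=((W[...,2]>zlo)&(W[...,2]<zhi)).astype(np.uint8)
    n,L,S,C=cv2.connectedComponentsWithStats(m,connectivity=4)
    for i in range(1,n):
        if S[i,4]<25:continue
        s=L==i;P=W[s]
        if not(.3<P[:,0].mean()<.9 and abs(P[:,1].mean())<.6):continue
        r=cv2.minAreaRect((P[:,:2]*1000).astype(np.float32))
        print(fn,C[i].round(),S[i,4],"c",np.round(r[0],1),"sz",np.round(r[1],1),"ang",round(r[2],1),"z",P[:,2].mean().round(4),"rgb",pic[s].mean(0).round())
E
python3 - <<'E'
from h import *
tops("scene1");tops("side1")
E
```

```text
scene1 [350. 113.] 111 c [429.4 569.5] sz [130.8  49.6] ang 20.2 z 0.0598 rgb [62. 82. 61.]
scene1 [427. 162.] 27 c [805.3 552. ] sz [28.9 11.2] ang 0.3 z 0.0602 rgb [152. 126.  92.]
scene1 [302. 168.] 174 c [540.3 196.6] sz [131.9  28.7] ang 77.2 z 0.0611 rgb [187. 157. 113.]
scene1 [444. 171.] 74 c [870.8 553.1] sz [13.9 69.5] ang 88.1 z 0.0611 rgb [160. 131.  95.]
scene1 [312. 181.] 203 c [610.2 181.1] sz [128.2  27.1] ang 77.9 z 0.0584 rgb [91. 61. 42.]
scene1 [256. 185.] 156 c [501.2  24.7] sz [37.8 58.4] ang 80.6 z 0.0607 rgb [129.  69. 130.]
scene1 [383. 189.] 28 c [792.3 323.1] sz [ 3.6 55.2] ang 1.6 z 0.0603 rgb [140. 114.  81.]
scene1 [224. 193.] 131 c [462.5 -77.6] sz [43.  45.2] ang 70.7 z 0.0605 rgb [199. 150. 104.]
scene1 [273. 201.] 156 c [594.6  17. ] sz [36.5 59.6] ang 53.6 z 0.0611 rgb [227. 123.  65.]
scene1 [397. 213.] 233 c [903.1 293.6] sz [231. 116.] ang 49.7 z 0.0598 rgb [152. 124.  89.]
scene1 [188. 211.] 118 c [ 450.7 -216.1] sz [37.7 37.4] ang 24.8 z 0.06 rgb [203. 154. 106.]
scene1 [241. 221.] 224 c [ 591.6 -115.3] sz [41.  67.1] ang 2.8 z 0.0607 rgb [201.
[... 1331 characters left out ...]
8.3  26.2] sz [37.9 54.5] ang 77.5 z 0.0596 rgb [117.  58. 123.]
side1 [228. 251.] 426 c [608.3 183.4] sz [131.3  20.7] ang 78.2 z 0.0569 rgb [60. 36. 22.]
side1 [256. 257.] 368 c [539.6 197.2] sz [131.1  16.3] ang 78.6 z 0.0612 rgb [192. 167. 113.]
side1 [117. 267.] 144 c [862.1 248.1] sz [103.8   6.3] ang 1.4 z 0.0602 rgb [117.  96.  64.]
side1 [136. 327.] 277 c [784.8 371.6] sz [256.6   3.5] ang 89.9 z 0.0602 rgb [96. 78. 51.]
side1 [124. 288.] 33 c [831.8 297.8] sz [20.1  6.9] ang 73.3 z 0.0604 rgb [81. 76. 66.]
side1 [109. 329.] 35 c [841.8 391.5] sz [20.1  4.5] ang 79.5 z 0.0597 rgb [81. 76. 67.]
side1 [ 91. 378.] 51 c [852.2 494.6] sz [22.   8.6] ang 69.1 z 0.0602 rgb [108.  95.  75.]
```

By size: A is at scene pixel (188,211), 36 wide. B is at (224,193), 45 wide. C is at (204,243), 55 x 37. D is at (241,221), 66 wide. Candidates for C are these four beech blocks, plus orange at (174,232) and (273,201) and purple at (256,185). I choose (204,243) because it is beech and 54 wide. I'll check it in a close crop.

```bash
python3 - <<'E'
from h import *
a=cv2.imread("pics/scene1.png")[170:290,150:310];cv2.imwrite("pics/crop.png",cv2.resize(a,None,fx=4,fy=4,interpolation=2))
print(np.round(robot.camera_model("wrist")["tool_from_camera"],3))
E
```

```text
[[-0.001 -0.964 -0.266  0.074]
 [ 1.    -0.001  0.    -0.001]
 [-0.001 -0.266  0.964 -0.154]
 [ 0.     0.     0.     1.   ]]
```

View pics/crop.png

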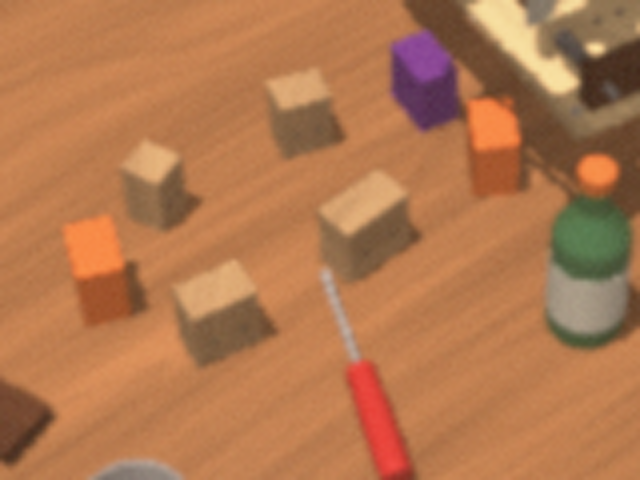

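Emit:
move_arm(deltas=[-0.06,0,0.01,0,0,-0.18,1,-0.12,0,0.01,0,0,-0.36,1,-0.18,-0.01,0.01,0,0,-0.54,1,-0.24,-0.012,0.01,0,0,-0.72,1,-0.255,-0.012,0.01,0,0,-0.9,1,-0.255,-0.012,0.01,0,0,-1.08,1,-0.255,-0.012,0.01,0,0,-1.25,1,-0.255,-0.012,0.01,0,0,-1.345,1,-0.255,-0.012,0.01,0,0,-1.345,1,-0.255,-0.012,0.01,0,0,-1.345,1])

```text
t: 1.75
tool_pos: [0.588, -0.2549, 0.2197]
orientation: [0.357, 3.121, -0.0]
force: [0.5, -0.0, -0.1]
opening: 0.0929
gripper_force: 0.0
```

The crop shows the chosen block as plain beech at crop (220,310). It is clearly narrower than D at (365,225) and wider than A and B. Next is the wrist view.

```bash
python3 - <<'E'
from h import *
p,W,s=look("wrist","w1");tops("w1",.05,.07);print(robot.recognise("wrist","block_c_center"),s["tool_pos"])
E
```

```text
w1 [401.  15.] 1534 c [464.7 -79. ] sz [44.7 28.3] ang 69.9 z 0.0586 rgb [170. 139. 100.]
w1 [499.  30.] 1372 c [497.7  19.1] sz [27.9 53. ] ang 81.1 z 0.0578 rgb [90. 47. 98.]
w1 [259.  30.] 1451 c [ 448.5 -215.6] sz [35.9 33.7] ang 19.5 z 0.059 rgb [207. 172. 127.]
w1 [189.  96.] 2045 c [ 492.2 -298.8] sz [36.7 54.4] ang 66.3 z 0.0592 rgb [230. 168.  99.]
w1 [497. 126.] 1542 c [592.   15.7] sz [37.  54.8] ang 54.5 z 0.0582 rgb [212. 129.  71.]
w1 [378. 149.] 2189 c [ 589.9 -116.7] sz [36.2 65.6] ang 2.4 z 0.059 rgb [132. 105.  73.]
w1 [251. 174.] 1680 c [ 585.5 -254.8] sz [53.6 36.4] ang 78.8 z 0.0592 rgb [144. 114.  80.]
w1 [462. 244.] 81 c [725.8 -28.6] sz [32.   4.9] ang 76.9 z 0.0542 rgb [124. 114.  97.]
w1 [171. 347.] 1231 c [ 783.3 -409.8] sz [141.   43.6] ang 72.1 z 0.0596 rgb [84. 85. 76.]
[{'uv': [250.7, 169.7], 'confidence': 0.98}, {'uv': [484.2, 123.6], 'confidence': 0.97}, {'uv': [191.5, 94.4], 'confidence': 0.76}, {'uv': [483.0, 33.4], 'confidence': 0.62}, {'uv': [392.7, 19.7], 'confidence': 0.5}] [ 0.58802194 -0.25493597  0.21965478]
```

View pics/w1.png

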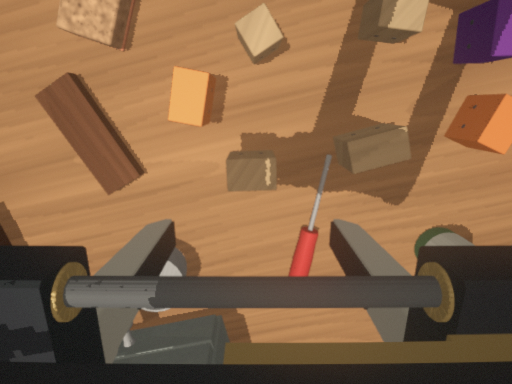

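The wrist view shows block C at (251,174), with the screwdriver's tip clear of it at (328,157). I'll descend and grip.

Emit:
move_arm(deltas=[0.002,0,0.06,0,0,-0.025,1,0.002,0,0.12,0,0,-0.025,1,0.002,0,0.16,0,0,-0.025,1,0.002,0,0.18,0,0,-0.025,1,0.002,0,0.19,0,0,-0.025,1,0.002,0,0.19,0,0,-0.025,1,0.002,0,0.19,0,0,-0.025,0.5,0.002,0,0.19,0,0,-0.025,0.5,0.002,0,0.19,0,0,-0.025,0.5,0.002,0,0.19,0,0,-0.025,0.5,0.002,0,0.19,0,0,-0.025,0.5], squeeze=40)

```text
t: 3.22
tool_pos: [0.5861, -0.2546, 0.0298]
orientation: [0.315, 3.126, -0.0]
force: [-0.1, 0.3, 0.8]
opening: 0.0537
gripper_force: 40.0
```

Emit:
move_arm(deltas=[0,0,0,0,0,0,0.5,0,0,0,0,0,0,0.5,0,0,0,0,0,0,0.5,0,0,0,0,0,0,0.5])

```text
t: 3.72
tool_pos: [0.5861, -0.2546, 0.0298]
orientation: [0.315, 3.126, -0.0]
force: [-0.2, 0.4, 3.9]
opening: 0.0536
gripper_force: 40.0
```

The grip width of 53.7 mm confirms block C. I'll lift it and carry it above the jig to a viewing place.

Emit:
move_arm(deltas=[0,0,-0.05,0,0,0,0.5,0,0,-0.1,0,0,0,0.5,0.012,0.048,-0.13,0,0,0,0.5,0.026,0.1,-0.14,0,0,0,0.5,0.04,0.154,-0.15,0,0,0,0.5,0.055,0.208,-0.16,0,0,0,0.5,0.07,0.262,-0.17,0,0,0,0.5,0.085,0.316,-0.185,0,0,0,0.5,0.1,0.37,-0.2,0,0,0,0.5,0.11,0.415,-0.22,0,0,0,0.5,0.115,0.434,-0.22,0,0,0,0.5,0.115,0.434,-0.22,0,0,0,0.5])

```text
t: 5.22
tool_pos: [0.5595, 0.1943, 0.2485]
orientation: [-0.312, -3.125, 0.001]
force: [-0.1, -0.6, -1.7]
opening: 0.0537
gripper_force: 40.0
```

Emit:
move_arm(deltas=[0.115,0.434,-0.22,0,0,0,0.5])

```text
t: 5.35
tool_pos: [0.5559, 0.2452, 0.2727]
orientation: [-0.323, -3.118, 0.008]
force: [1.1, 0.4, -0.4]
opening: 0.0538
gripper_force: 40.0
```

That last row added an unintended extra shift, since each call starts from a new reference pose. It was harmless. I'll look from here.

```bash
python3 - <<'E'
from h import *
robot.read_camera("side")
p,W,s=look("wrist","w2");print(s["tool_pos"],s["orientation"],s["dq"].round(2))
tops("w2",.054,.07)
for l in("slot","fence_face"):
    for k in robot.recognise("wrist",l):u,v=map(int,k["uv"]);print(l,k["confidence"],u,v,W[v,u].round(4))
tops("side1",.018,.028);tops("scene1",.018,.028);tops("w2",.018,.028)
E
```

```text
[0.55599754 0.25405859 0.27899443] [-0.31613829 -3.12513613 -0.00483365] [-0.03 -0.05 -0.01  0.01 -0.07 -0.12]
w2 [500.  27.] 597 c [453.6 566. ] sz [61.5  8.1] ang 5.0 z 0.0621 rgb [45. 69. 50.]
w2 [ 67. 158.] 1277 c [498.4  26. ] sz [38.  54.7] ang 79.2 z 0.0591 rgb [148.  88. 148.]
w2 [  0. 155.] 25 c [476.1 -59. ] sz [ 1.7 17. ] ang 72.4 z 0.0553 rgb [97. 74. 51.]
w2 [204. 163.] 1330 c [539.4 196.4] sz [129.2  15.9] ang 78.5 z 0.0609 rgb [220. 195. 151.]
w2 [ 86. 226.] 1036 c [591.7  17.3] sz [37.1 55.5] ang 54.9 z 0.059 rgb [221. 142.  79.]
w2 [181. 214.] 645 c [601.7 150.6] sz [63.8 20.3] ang 78.7 z 0.0564 rgb [128.  89.  62.]
w2 [  9. 241.] 487 c [ 589.1 -100.6] sz [36.4 34.3] ang 2.5 z 0.0588 rgb [182. 150. 109.]
w2 [296. 314.] 344 c [784.2 274.4] sz [ 3.7 67.6] ang 0.3 z 0.0622 rgb [126. 107.  78.]
w2 [319. 341.] 27 c [832.5 298.5] sz [ 2.9 20.8] ang 1.0 z 0.0682 rgb [114. 103.  88.]
slot 0.66 202 122 [0.4905 0.1982 0.0107]
fence_face 0.96 202 166 [0.5426 0.1932 0.0604]
side1 [166. 111.] 94 c [ 865.8 -349.6] sz [  9.7 141. ] ang 89.3 z 0.0233 rgb [59. 62. 55.]
side1 [318. 11
[... 3079 characters left out ...]
8.]
w2 [362. 139.] 167 c [557.2 410.7] sz [46.5 14.1] ang 30.5 z 0.0187 rgb [80. 53. 35.]
w2 [ 18. 143.] 149 c [465.5 -56.1] sz [10.4 36.8] ang 86.0 z 0.0231 rgb [98. 75. 52.]
w2 [ 92. 150.] 160 c [494.3  40.5] sz [62.3 27.1] ang 18.2 z 0.0228 rgb [86. 53. 70.]
w2 [375. 157.] 43 c [584.5 424.6] sz [13.3  9.3] ang 25.6 z 0.0187 rgb [81. 54. 37.]
w2 [395. 182.] 134 c [626.1 451.2] sz [32.3 15.9] ang 30.2 z 0.0187 rgb [123.  82.  56.]
w2 [106. 211.] 138 c [592.6  31.8] sz [27.9 60.7] ang 86.7 z 0.0231 rgb [127.  72.  39.]
w2 [195. 200.] 66 c [594.2 162.3] sz [45.   0.9] ang 78.2 z 0.022 rgb [103.  74.  52.]
w2 [ 28. 226.] 163 c [577.3 -99.6] sz [58.  28.7] ang 55.1 z 0.0231 rgb [105.  82.  57.]
```

View pics/w2.png

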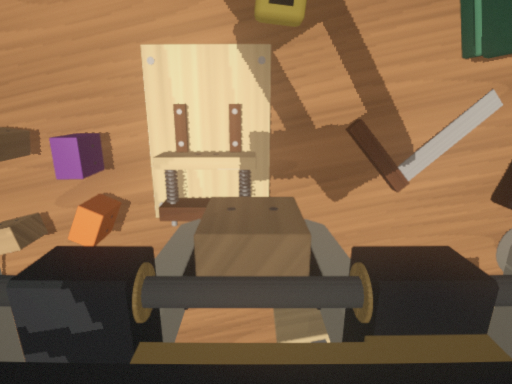

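The wrist view shows the jig at (207,130), with cheeks at (180,129) and (235,129), the fence at (204,160), and the block in the hand at (252,235). The fence and cheeks agree on slot ≈ (0.514, 0.202) and yaw −11.5°. I'll go above the slot, 22 mm short of the fence.

Emit:
move_arm(deltas=[0.015,-0.017,0.05,0,0,0,0.5,0.03,-0.034,0.1,0,0,0,0.5,0.044,-0.05,0.15,0,0,0,0.5,0.053,-0.059,0.169,0,0,0,0.5,0.053,-0.059,0.169,0,0,0,0.5,0.053,-0.059,0.169,0,0,0,0.5,0.053,-0.059,0.169,0,0,0,0.5])

```text
t: 6.42
tool_pos: [0.4946, 0.2026, 0.1098]
orientation: [0.315, 3.123, 0.002]
force: [-0.5, -0.1, -0.9]
opening: 0.0538
gripper_force: 40.0
```

```bash
python3 - <<'E'
from h import *
s=robot.read_state();R=Ro.from_rotvec(s["orientation"]).as_matrix();print(s["t"],s["tool_pos"],R.round(4))
for z in(.06,.042):print(R.T@(np.array([.4925,.2063,z])-s["tool_pos"]))
E
```

```text
6.425 [0.49455749 0.20261163 0.10978855] [[-9.798e-01  1.998e-01  2.800e-03]
 [ 1.998e-01  9.798e-01  8.000e-04]
 [-2.600e-03  1.300e-03 -1.000e+00]]
[0.00288227 0.00313729 0.04978541]
[0.002929   0.00311359 0.06778534]
```

Next I'll lower to just above the cheeks and check with the side camera.

Emit:
move_arm(deltas=[0.003,0.003,0.02,0,0,0,0.5,0.003,0.003,0.038,0,0,0,0.5,0.003,0.003,0.046,0,0,0,0.5,0.003,0.003,0.05,0,0,0,0.5,0.003,0.003,0.05,0,0,0,0.5])

```text
t: 7.05
tool_pos: [0.4908, 0.206, 0.0582]
orientation: [-0.315, -3.126, 0.0]
force: [0.1, -0.3, -0.2]
opening: 0.0537
gripper_force: 40.0
```

```bash
python3 - <<'E'
from h import *
p,W,s=look("side","sd2");print(s["t"],s["tool_pos"],s["force"].round(1));look("scene","sc2")
R=Ro.from_rotvec(s["orientation"]).as_matrix();print(R.T@(np.array([.4925,.2063,.042])-s["tool_pos"]))
a=cv2.resize(p[210:310,215:325,::-1],None,fx=5,fy=5,interpolation=2)
cv2.imwrite("pics/c2.png",a)
E
```

```text
7.05 [0.49075038 0.20599423 0.05818393] [ 0.1 -0.3 -0.2]
[-0.00165392  0.00064888  0.01618387]
```

View pics/c2.png

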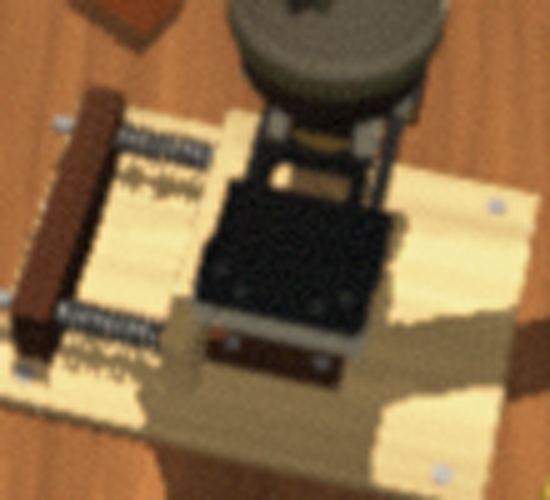

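The crop shows the gripper over the slot, with the near cheek at (270,360) outside the block and the fence clear at (200,200). I'll lower slowly.

Emit:
move_arm(deltas=[-0.001,0.0006,0.004,0,0,0,0.5,-0.001,0.0006,0.008,0,0,0,0.5,-0.001,0.0006,0.011,0,0,0,0.5,-0.001,0.0006,0.013,0,0,0,0.5,-0.001,0.0006,0.0145,0,0,0,0.5,-0.001,0.0006,0.0145,0,0,0,0.5])

```text
t: 7.9
tool_pos: [0.4917, 0.2064, 0.0435]
orientation: [-0.315, -3.126, 0.0]
force: [-0.1, -1.0, -0.1]
opening: 0.0536
gripper_force: 40.0
```

It is in the slot without contact. I'll lower it the last 1–2 mm onto the floor.

Emit:
move_arm(deltas=[0,0,0.001,0,0,0,0.5,0,0,0.0015,0,0,0,0.5,0,0,0.0018,0,0,0,0.5,0,0,0.0018,0,0,0,0.5])

```text
t: 8.4
tool_pos: [0.4917, 0.2064, 0.0418]
orientation: [0.315, 3.126, -0.0]
force: [0.5, 0.8, -0.3]
opening: 0.0539
gripper_force: 40.0
```

Emit:
move_arm(deltas=[0,0,0.0005,0,0,0,0.5,0,0,0.0005,0,0,0,0.5,0,0,0.0005,0,0,0,0.5])

```text
t: 8.78
tool_pos: [0.4918, 0.2064, 0.0418]
orientation: [0.315, 3.126, 0.0]
force: [-2.7, -0.2, 4.9]
opening: 0.0539
gripper_force: 40.0
```

The block is standing on the floor. I'll push toward the fence.

Emit:
move_arm(deltas=[-0.005,0,0,0,0,0,0.5,-0.01,0,0,0,0,0,0.5,-0.015,0,0,0,0,0,0.5,-0.019,0,0,0,0,0,0.5,-0.019,0,0,0,0,0,0.5,-0.019,0,0,0,0,0,0.5])

```text
t: 9.52
tool_pos: [0.5112, 0.2027, 0.0418]
orientation: [0.315, 3.124, 0.001]
force: [0.6, -0.5, 3.9]
opening: 0.0539
gripper_force: 40.0
```

Emit:
move_arm(deltas=[-0.003,0,0,0,0,0,0.5,-0.006,0,0,0,0,0,0.5,-0.009,0,0,0,0,0,0.5,-0.009,0,0,0,0,0,0.5,-0.009,0,0,0,0,0,0.5])

```text
t: 10.15
tool_pos: [0.5182, 0.2013, 0.0418]
orientation: [-0.314, -3.124, -0.0]
force: [-7.9, 2.0, 12.1]
opening: 0.0542
gripper_force: 40.0
```

Emit:
move_arm(deltas=[0,0,-0.0004,0,0,0,0.5,-0.003,0,-0.0004,0,0,0,0.5,-0.006,0,-0.0004,0,0,0,0.5,-0.006,0,-0.0004,0,0,0,0.5,-0.006,0,-0.0004,0,0,0,0.5])

```text
t: 10.78
tool_pos: [0.523, 0.2003, 0.0418]
orientation: [-0.314, -3.122, -0.0]
force: [-12.0, 1.6, 14.1]
opening: 0.054
gripper_force: 40.0
```

```bash
python3 - <<'E'
from h import *
p,W,s=look("side","sd3");print(s["t"],s["tool_pos"],s["force"].round(1),s["wrist_torque"].round(2));look("scene","sc3");look("wrist","w3")
tops("side1",.058,.064);tops("sd3",.058,.064);tops("w3",.058,.08)
a=cv2.resize(p[210:310,215:325,::-1],None,fx=5,fy=5,interpolation=2)
b=cv2.resize(cv2.imread("pics/sc3.png")[120:220,240:350],None,fx=5,fy=5,interpolation=2)
cv2.imwrite("pics/c3.png",cv2.resize(np.hstack([a,b]),(800,364)))
E
```

```text
10.775 [0.5229502  0.20033061 0.0418382 ] [-12.    1.6  14.1] [ 0.4   1.78 -0.07]
side1 [167. 102.] 71 c [ 857.  -350.4] sz [122.   11.7] ang 1.6 z 0.0607 rgb [60. 63. 56.]
side1 [283. 117.] 73 c [ 483.9 -293.5] sz [35.3 36.6] ang 68.8 z 0.0605 rgb [235. 119.  51.]
side1 [249. 119.] 26 c [ 583.3 -276.2] sz [11.8 30.9] ang 84.3 z 0.0606 rgb [190. 142.  89.]
side1 [248. 127.] 63 c [ 586.9 -239.2] sz [36.3 25.6] ang 4.2 z 0.0606 rgb [190. 146.  93.]
side1 [294. 135.] 95 c [ 448.5 -215.1] sz [35.9 35.8] ang 20.2 z 0.0606 rgb [198. 152.  96.]
side1 [244. 157.] 193 c [ 590.6 -115.6] sz [33.8 66.1] ang 3.4 z 0.0605 rgb [196. 150.  95.]
side1 [290. 169.] 147 c [460.4 -75.9] sz [45.6 36. ] ang 71.4 z 0.0607 rgb [194. 149.  94.]
side1 [240. 194.] 207 c [592.9  17.2] sz [37.1 55.7] ang 53.7 z 0.0604 rgb [224. 118.  52.]
side1 [276. 198.] 218 c [498.3  26.2] sz [37.9 54.5] ang 77.5 z 0.0604 rgb [122.  61. 129.]
side1 [256. 256.] 317 c [539.6 197.2] sz [131.1  16.3] ang 78.5 z 0.0615 rgb [199. 173. 117.]
sd3 [178. 102.] 45 c [ 821.5 -350.3] sz [81.6 11.5] ang 2.2 z 0.0608 rgb [61. 65. 57.]
sd3 [239. 162.] 27 c [ 602.4 -101.8] sz [ 8.4 38.4] ang 4.4 z 0.0599 rgb [178. 136.  86.]
sd3 [238. 194.] 153 c [592.1  16.8] sz [36.6 53.6] ang 52.3 z 0.0605 rgb [235. 126.  56.]
w3 [252. 250.] 7533 c [515.  202.3] sz [85.8 22.4] ang 78.8 z 0.0702 rgb [116.  95.  70.]
w3 [252. 311.] 932 c [552.8 194.7] sz [72.4  5.6] ang 78.2 z 0.0608 rgb [147. 126.  93.]
```

View pics/c3.png

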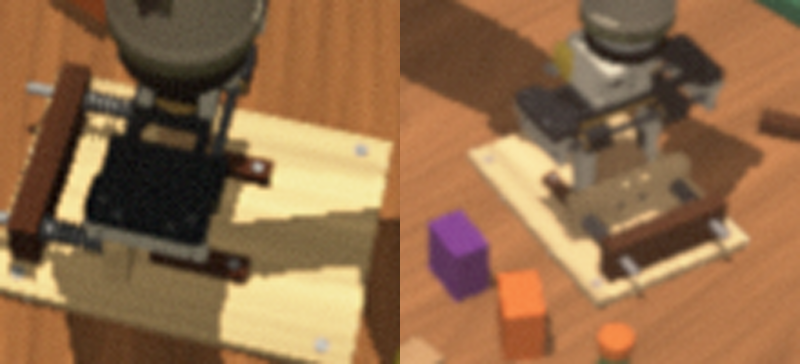

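View pics/w3.png

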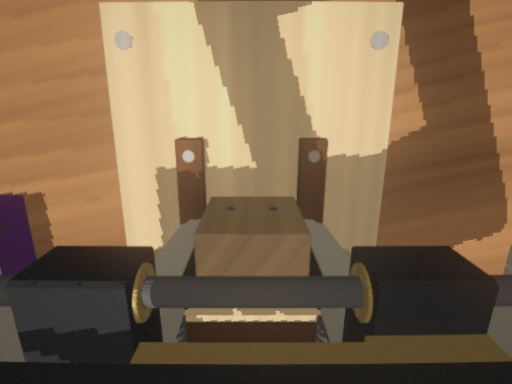

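The views show the block standing between the cheeks (wrist: cheeks at (190,180) and (313,180), block top at (252,240)) and flat on the fence. The downward force of 14 N adds floor friction, so I'll ease it off.

Emit:
move_arm(deltas=[0,0,-0.0005,0,0,0,0.5,0,0,-0.0008,0,0,0,0.5,0,0,-0.0008,0,0,0,0.5,0,0,-0.0008,0,0,0,0.5])

```text
t: 11.42
tool_pos: [0.5229, 0.2003, 0.0419]
orientation: [-0.314, -3.122, -0.0]
force: [-7.8, 4.1, 6.7]
opening: 0.0539
gripper_force: 40.0
```

Emit:
move_arm(deltas=[-0.001,0,0,0,0,0,0.5,-0.002,0,0,0,0,0,0.5,-0.002,0,0,0,0,0,0.5,-0.002,0,0,0,0,0,0.5])

```text
t: 11.92
tool_pos: [0.5241, 0.2, 0.0419]
orientation: [-0.314, -3.12, -0.0]
force: [-12.2, 3.8, 9.9]
opening: 0.0538
gripper_force: 40.0
```

Emit:
move_arm(deltas=[0,0,-0.0006,0,0,0,0.5,-0.001,0,-0.0009,0,0,0,0.5,-0.0025,0,-0.0009,0,0,0,0.5,-0.0025,0,-0.0009,0,0,0,0.5,-0.0025,0,-0.0009,0,0,0,0.5])

```text
t: 12.55
tool_pos: [0.526, 0.1997, 0.0419]
orientation: [-0.314, -3.119, -0.0]
force: [-10.6, 4.8, 3.8]
opening: 0.0535
gripper_force: 40.0
```

```bash
python3 - <<'E'
from h import *
a,b=np.array([.98,-.199]),np.array([.199,.98])
look("scene","sc4");s=robot.read_state();print(s["t"],s["tool_pos"],s["force"].round(1))
for f in("scene1","sc4"):
    W=np.load(f"pics/{f}.npz")["W"].reshape(-1,3);q=W[:,:2]-[.5141,.2019]
    x,y=q@a,q@b
    m=(W[:,2]>.059)&(W[:,2]<.064)&(x>.008)&(x<.07)&(abs(y)>.036)&(abs(y)<.06)
    for sg in(1,-1):
        k=m&(y*sg>0);print(f,sg,k.sum(),np.percentile(x[k],[0,10,50,90,100]).round(4) if k.any() else "")
E
```

```text
12.6 [0.52600141 0.19966962 0.04188623] [-10.3   6.7   5. ]
scene1 1 20 [0.0191 0.02   0.0313 0.0346 0.0366]
scene1 -1 17 [0.0188 0.0228 0.0329 0.037  0.0401]
sc4 1 19 [0.0176 0.0283 0.0395 0.0463 0.0469]
sc4 -1 23 [0.0109 0.025  0.0382 0.0486 0.0496]
```

The fence's back edge has moved about 11.7 mm on both sides, which agrees with the TCP and force readings (about 12 mm, 9.6 N). I'll add a tiny push and settle.

Emit:
move_arm(deltas=[-0.0004,0,0,0,0,0,0.5,-0.0004,0,0,0,0,0,0.5,-0.0004,0,0,0,0,0,0.5,-0.0004,0,0,0,0,0,0.5,-0.0004,0,0,0,0,0,0.5,-0.0004,0,0,0,0,0,0.5])

```text
t: 13.35
tool_pos: [0.5262, 0.1996, 0.0419]
orientation: [-0.313, -3.119, -0.0]
force: [-12.0, 5.2, 6.0]
opening: 0.0537
gripper_force: 40.0
```

```bash
python3 -c "
from plant import robot
s=robot.read_state();print(s['tool_pos'],s['force'],s['gripper_force']);print(robot.close_job())"
```

```text
[0.5261809  0.19961034 0.04191039] [-11.96612441   5.20794962   6.02636404] 39.99805569648743
the job is handed in; nothing more can be done
None
```

Job handed in: the 54 mm block (C) stands in the slot, still gripped and pressed against the fence, which is pushed back about 12 mm (about 10 N, estimated from camera and arm readings), with no other object deliberately touched.

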